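# Set the lid vent of the koji incubation box

## Robot

A 6-joint arm with a two-finger parallel gripper is mounted at the origin on the work surface. World frame = base frame: x ahead of the robot, y to its left, z up, the work surface at z = 0. Lengths are in m, angles in rad, forces in N, time in s.
With the tool pointing down it reaches from about 0.3 to 0.85 m from the base axis. Payload 4.2 kg.
Tool frame: the origin (TCP) lies at the very end of the fingers, on their centre line; the grasp point (between the pads) lies 19 mm behind it (ctrl.hold_point_z is the distance from the TCP to the grasp point, in m); z points along the fingers, x is the direction in which the jaws open and shut, and the axes are right-handed (so a half turn about z gives the same grasp; the last joint's range is limited). The gripper opens to 91 mm and grips with 3 to 60 N. Pads are 32 mm wide; open, the fingers measure 118 mm over their backs; the gripper's body (76 mm by 178 mm) begins 60 mm behind the grasp point.
Start: joints at [-1.233, 0.32, 1.565, -0, 1.257, -0.02], TCP at [0.201, -0.539, 0.214] pointing down, gripper open.
Joint ranges: [-3.11, 3.11], [-0.84, 2.01], [0.21, 2.61], [-1.34, 4.49], [0.05, 2.63], [-2.56, 2.56]. Speed limits (rad/s): [2.57, 2.57, 3.14, 3.14, 3.14, 3.14].

## Interface

Orientations are given as a 3x3 rotation matrix whose columns are the frame's x, y, z axes.
In Python, from bench import ctrl gives the robot as it stands. The module is installed in compiled form; this text tells all that it offers.
- The arm moves only by the tool jog_arm, never from a script. Its arguments are lists of equal length, an entry for each row: "translation": the shift along the tool's x, y, z in m, a list of three; "twist": the turn, a rotation vector about the tool's x, y, z in rad, a list of three; "jaw": the opening, from 0 (shut) to 1 (fully open). In form: {"translation": [[x, y, z], ...], "twist": [[wx, wy, wz], ...], "jaw": [jaw, ...]}. A call has 1 to 8 rows; each row shifts and turns the commanded pose from where the row before left it, along the tool's axes as they then stand; what a row does not reach is not made up. A row lasts 1/8 s, in which the tool goes at most 62.5 mm and 10.7 degrees, less where a joint would pass 70% of its speed; a pose out of reach is approached as far as the arm can. A call with a gripper value outside its range is refused whole. The fingers move at their own pace and stop on an object; the grip force is fixed at half the most. Time passes only in rows, so rows that do not move let the fingers close. It gives the time, the measured TCP pose, the force and the opening at its end, in the units of the state.
- ctrl.sense(): the state, without advancing time (a new reading comes with each control period).
- ctrl.capture(name): name is "side" or "top" or "wrist"; returns a dict with "image" (480x640x3 uint8, red, green, blue), "K" (3x3 intrinsics, pixels), "D" ([k1, k2, p1, p2, k3] as OpenCV has them; the pictures are not rectified), "position" and "rotation" of the camera in the world. Camera axes: x right, y down, z forward; pixel columns grow to the right and rows downward; lengths in m; the calibration is good to about 2 mm. A picture is of the moment at which its call begins. There is no depth.
- ctrl.sign_off(): hands the job in, once; it reports no verdict.
The state is a dict: "time_s": time; "joint_pos": joint angles; "qvel": joint speeds; "joint_efforts": joint torques, N m; "tcp_pos": TCP position; "tcp_rot": TCP orientation; "wrist_force": force on the tool from outside, world axes, zero at the start; "wrist_torque": the same for the moment, N m; "width": opening from 0.0 (shut) to 1.0 (fully open).
Only numpy, scipy, OpenCV 4.12 (cv2) and the standard library are available. Lean on these libraries where they do the work, as an engineer would, in place of code of your own. Each camera call takes 0.05 s, during which the arm holds its last target. There are 200 camera calls.

## Task

Set the air vent on the lid of the wooden koji box: with a fingertip against its red peg, gently push the white disc round until its black index line points at the middle of the yellow dot on the scale (not the blue one), then take the hand away. Push lightly, without gripping the peg or lifting the disc off its seat, and leave the tubs, the jar and the pot where they stand.

Things in the scene. Friction and masses are not known exactly. Their poses are not given: they have to be found in the camera images.
- koji_box: fixed wooden incubation box, 330 x 370 mm (x, y) over its lid, flat lid top 112 mm above the table; origin at the centre of its underside, on the vent's axis; it stands turned about the vertical by up to 17 degrees
- vent_axis (a point): point on the vertical turning axis of the white vent disc, at the level of the disc's top face (125 mm above the table). The disc is 130 mm in diameter, 8 mm thick
- vent_peg (a point): centre of the top of the red upright finger peg on the disc: a cylinder 18 mm in diameter standing 34 mm above the disc's top face (its top is 159 mm above the table), 46 mm from the turning axis, on the side opposite the index line. Pushed sideways at right angles to the line from the axis to the peg, about 3 N turns the disc; it turns with steady friction and stays where it is left. The disc only rests on its spindle and can be lifted by up to 30 mm, which is not wanted
- vent_index (a point): outer end of the black index line on the disc's top face (line 5 mm wide, radial, from 31.5 to 63.5 mm from the axis); this point is 63.5 mm from the axis, 125 mm above the table; its x axis points outward along the line, z up
- vent_dial (a joint): turn of the disc relative to the box, rad, growing counter-clockwise seen from above; 0 when the index line points along the box's x axis (away from the robot); stops at -1.9 and 1.9; starts within 0.2 of 0
- scale_collar: fixed dark steel scale ring round the disc, 192 mm in diameter, its top face 116 mm above the table, with white lines every 10 degrees over the half beyond the disc; origin on the vent's axis, x axis along the middle line of the scale
- yellow_dot: flat yellow dot, 14 mm in diameter, lying fixed on the scale ring at the outer end of one scale line, 86 mm from the vent's axis and 50 degrees to one side of the scale's middle line; origin at its centre. The target
- blue_dot: flat blue dot of the same size, on the scale line 50 degrees to the other side; not the target. Which side is which changes
- tub_a: small loose deli tub, 66 mm in diameter, 49 mm tall, on the near left corner of the box's lid; origin at the centre of its underside
- tub_b: the like, on the near right corner of the lid
- jar: loose amber jar, 84 mm in diameter, 130 mm tall, on the table right of the box; origin at the centre of its underside
- pot: loose open steel pot, 90 mm in diameter at the rim, 80 mm tall, on the table left of the box; origin at the centre of its underside
There are look-alikes about, which are no part of the job. What is shaped like the tub_a but turquoise is not meant.

How it is judged:
At the end, for the whole second after the job is handed in: The black index line, extended outward, passes within 5 mm of the centre of the yellow dot (about 3.3 degrees either way); the disc is at rest and down on its seat (within 3 mm); the tubs, jar and pot stand upright within 15 mm of where they began (y of yellow_dot in the frame of vent_index between -0.005 and 0.005 m and x of yellow_dot in the frame of vent_index above 0 m and velocity of joint vent_dial between -0.02 and 0.02 rad/s and height (world z) of vent_index below 0.128 m and distance of each of tub_a, tub_b, jar, pot from where it was at the start of the episode below 0.015 m and angle between each of tub_a, tub_b, jar, pot's own z axis and vertical below 0.1 rad); the robot touches nothing.
It fails at once if the disc is lifted more than 5 mm off its seat (height (world z) of vent_index above 0.13 m).
It fails at once if the disc or its peg is gripped or pushed hard (over 20 N between the fingers and the box with its vent) (contact force between the fingers and koji_box above 20 N).
It fails at once if a tub, the jar or the pot is shifted more than 15 mm or tipped (distance of any of tub_a, tub_b, jar, pot from where it was at the start of the episode above 0.015 m or angle between any of tub_a, tub_b, jar, pot's own z axis and vertical above 0.3 rad).
It also fails if it takes over 48 s, if anything falls off the work surface, if the arm or the gripper's body presses on something with over 40 N, if the wrist force passes 120 N, or if a joint passes its speed limit or range.

## Working session

There is one attempt and no reset: what is moved stays moved. The work goes in short steps, Python scripts to look and compute and a tool call to move; the robot and the scene stay as the last step left them, time stands still between calls to the robot, and variables do not carry over. Pictures are saved under pics/ and viewed, about 8 in all and at most 12, crops included, and the job is handed in when it is done.

Besides the shell and the picture viewer there is one more tool, called after "Request:" as a command line: name --argument value ..., lists and objects as JSON in quotes. jog_arm: Moves the arm, as the interface text tells. Its arguments: {"type":"object","properties":{"translation":{"type":"array"},"twist":{"type":"array"},"jaw":{"type":"array"}},"required":["translation","twist","jaw"]}

```bash
mkdir -p pics
cat > h.py <<'E'
import numpy as np, cv2
from bench import ctrl
def ray2z(c,uv,z):
    p=cv2.undistortPoints(np.array([[uv]],float),np.array(c['K']),np.array(c['D']))[0,0]
    d=np.array(c['rotation'])@[p[0],p[1],1]; o=np.array(c['position'])
    return o+d*(z-o[2])/d[2]
def proj(c,P):
    R=np.array(c['rotation']);t=-R.T@np.array(c['position'])
    return cv2.projectPoints(np.array(P,float).reshape(-1,1,3),cv2.Rodrigues(R.T)[0],t,np.array(c['K']),np.array(c['D']))[0][:,0]
def save(n,im): cv2.imwrite(n,cv2.cvtColor(im,cv2.COLOR_RGB2BGR))
E
python3 - <<'E'
from h import *
import pickle
for n in ("top","side"):
    c=ctrl.capture(n); pickle.dump(c,open(n+'.pkl','wb')); save(f'pics/{n}0.png',c['image']); print(n,c['position'],c['rotation'])
s=ctrl.sense();print(s['tcp_pos'],s['tcp_rot'],s['time_s'])
E
```

```text
top [0.41842581 0.06533904 1.19223982] [[ 0.01357165 -0.99615479  0.08655318]
 [-0.99981361 -0.01470815 -0.01250648]
 [ 0.01373143 -0.08636732 -0.99616873]]
side [0.14594649 0.86925747 0.87524431] [[-0.9235448  -0.23661878  0.30178892]
 [-0.38334281  0.59146172 -0.70938094]
 [-0.01064374 -0.77083369 -0.63694751]]
[ 0.20122625 -0.53818379  0.21320063] [[ 3.50173885e-01 -9.36684562e-01 -5.29755542e-04]
 [-9.36683417e-01 -3.50174286e-01  1.46499419e-03]
 [-1.55774421e-03 -1.67894745e-05 -9.99998787e-01]] 0.1
```

View pics/top0.png

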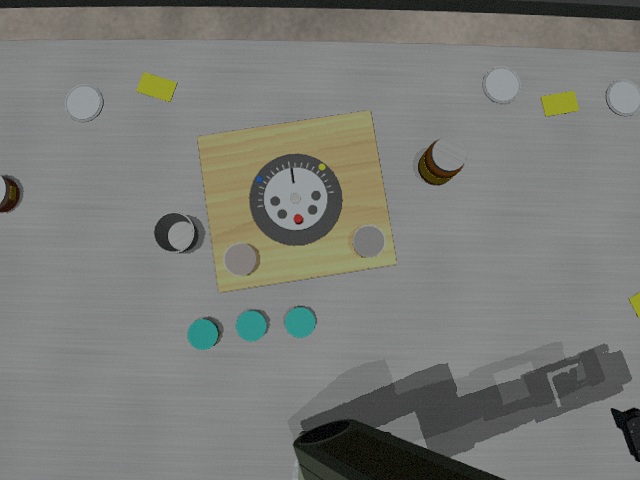

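View pics/side0.png

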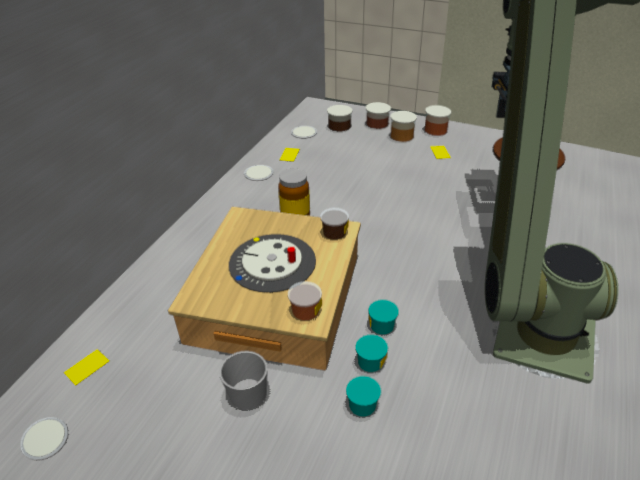

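The top view shows the vent at about (295,199), the red peg at (298,219), the index line at (292,174), the yellow dot at (322,167) and the blue dot at (259,180). The yellow cards on the table are look-alikes; the dot on the ring is the target. I'll enlarge it to confirm.

Run:
```python
from h import *
import pickle
c=pickle.load(open('top.pkl','rb'));im=c['image']
save('pics/crop1.png',cv2.resize(im[140:260,225:365],None,fx=5,fy=5,interpolation=cv2.INTER_CUBIC))
hsv=cv2.cvtColor(im,cv2.COLOR_RGB2HSV)
def cen(lo,hi):
    m=cv2.inRange(hsv,lo,hi); m[:150]=0;m[250:]=0;m[:,:245]=0;m[:,345:]=0
    y,x=np.nonzero(m);return np.array([x.mean(),y.mean()]),len(x)
for n,lo,hi,z in(('yel',(24,170,140),(35,255,255),.116),('blue',(100,120,80),(130,255,255),.116),('red',(0,190,120),(6,255,255),.159)):
    p,k=cen(lo,hi);print(n,p,k,ray2z(c,p,z))
for p in((295.5,199),(292,167)):print(p,ray2z(c,p,.125))
for n,p,z in(('tubR',(369,240),.049+.112),('tubL',(241,259),.161),('jar top',(449,154),.13),('pot',(175,232),.08)):print(n,ray2z(c,p,z))
```

```text
yel [321.41935484 166.5483871 ] 31 [0.6686113  0.06077486 0.116     ]
blue [258.87179487 178.87179487] 39 [0.64075332 0.18924053 0.116     ]
red [297.78125 218.09375] 32 [0.55482463 0.10590495 0.159     ]
(295.5, 199) [0.59840894 0.11260093 0.125     ]
(292, 167) [0.66460671 0.12103492 0.125     ]
tubR [ 0.51352508 -0.03418971  0.161     ]
tubL [0.47269791 0.21490932 0.161     ]
jar top [ 0.6966861  -0.20144875  0.13      ]
pot [0.53191453 0.36799868 0.08      ]
```

View pics/crop1.png

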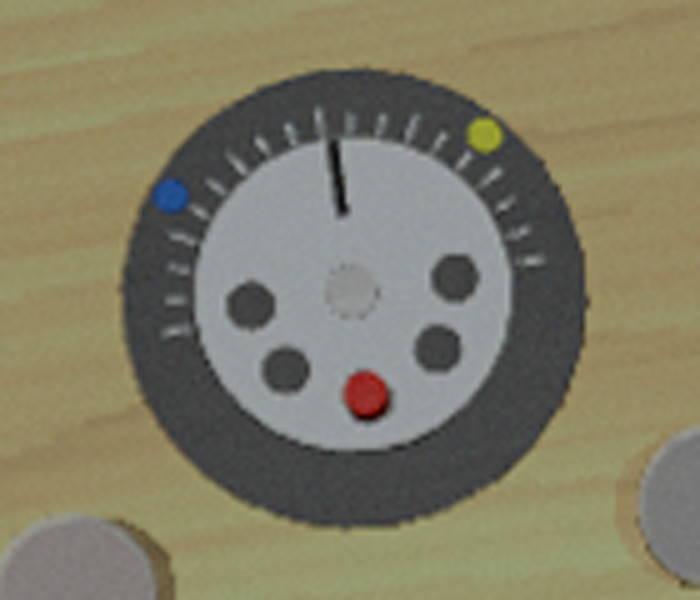

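The crop confirms yellow at crop (485,135) on the ring and blue at (170,197) on the other side. The fit is consistent:
- Dots are 131.5 mm apart, against 131.8 mm expected.
- The axis is at about (0.6007, 0.1133), and the peg is 46.1 mm from it.
- The disc must turn about 47° clockwise, so I push the peg towards +y from its right side.

I'll yaw the tool and shut the jaws first.

Request:
jog_arm --translation '[[0,0,0],[0,0,0],[0,0,0],[0,0,0],[0,0,0],[0,0,0],[0,0,0],[0,0,0]]' --twist '[[0,0,-0.172],[0,0,-0.172],[0,0,-0.172],[0,0,-0.172],[0,0,-0.172],[0,0,-0.172],[0,0,-0.172],[0,0,-0.172]]' --jaw '[0,0,0,0,0,0,0,0]'

```text
time_s: 1.1
tcp_pos: [0.2013, -0.5383, 0.2134]
tcp_rot: [[0.986, 0.168, -0.0], [0.168, -0.986, 0.001], [-0.0, -0.001, -1.0]]
wrist_force: [-0.1, 1.2, 0.2]
width: 0.153
```

Request:
jog_arm --translation '[[0.0286,-0.0332,0],[0.0286,-0.0332,0],[0.0286,-0.0332,0],[0.0286,-0.0332,0],[0.0286,-0.0332,0],[0.0286,-0.0332,0],[0.0286,-0.0332,0],[0.0286,-0.0332,0]]' --twist '[[0,0,0],[0,0,0],[0,0,0],[0,0,0],[0,0,0],[0,0,0],[0,0,0],[0,0,0]]' --jaw '[0,0,0,0,0,0,0,0]'

```text
time_s: 2.1
tcp_pos: [0.3844, -0.238, 0.2137]
tcp_rot: [[0.987, 0.162, -0.0], [0.162, -0.987, 0.0], [-0.0, -0.0, -1.0]]
wrist_force: [-0.7, 0.2, -0.0]
width: 0.005
```

Request:
jog_arm --translation '[[0.0286,-0.0332,0],[0.0286,-0.0332,0],[0.0286,-0.0332,0],[0.0286,-0.0332,0],[0.0286,-0.0332,0],[0.0286,-0.0332,0],[0.0286,-0.0332,0],[0.0286,-0.0332,0]]' --twist '[[0,0,0],[0,0,0],[0,0,0],[0,0,0],[0,0,0],[0,0,0],[0,0,0],[0,0,0]]' --jaw '[0,0,0,0,0,0,0,0]'

```text
time_s: 3.1
tcp_pos: [0.5671, 0.0611, 0.2135]
tcp_rot: [[0.987, 0.163, -0.001], [0.163, -0.987, -0.0], [-0.001, 0.0, -1.0]]
wrist_force: [0.0, 0.4, -0.9]
width: 0.007
```

Request:
jog_arm --translation '[[0,0,0],[0,0,0]]' --twist '[[0,0,0],[0,0,0]]' --jaw '[0,0]'

```text
time_s: 3.35
tcp_pos: [0.5661, 0.0595, 0.2134]
tcp_rot: [[0.987, 0.163, -0.002], [0.163, -0.987, -0.001], [-0.002, 0.0, -1.0]]
wrist_force: [-0.6, -0.2, -0.2]
width: 0.004
```

Run:
```python
from h import *
c=ctrl.capture('wrist'); save('pics/w1.png',c['image']); import pickle; pickle.dump(c,open('w1.pkl','wb'))
s=ctrl.sense();print(s['tcp_pos'],s['joint_pos'],s['wrist_force'])
P=[[.5552,.1058,.159],[.6007,.1133,.125],[.6686,.0608,.116],[*s['tcp_pos']]]
print(proj(c,P))
```

```text
[0.56600423 0.05910873 0.2136343 ] [ 8.41404006e-02  3.11152337e-01  1.57781841e+00 -5.26840870e-04
  1.25381416e+00 -7.82474174e-02] [-0.69717654  0.35475597  0.01174815]
[[312.68477122 170.24648239]
 [391.07935855 162.61095646]
 [473.76844198 257.7709953 ]
 [318.87955647 299.46830335]]
```

View pics/w1.png

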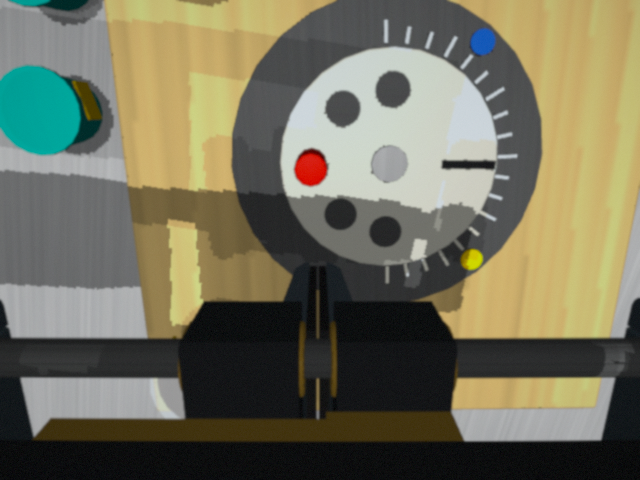

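The wrist view shows the peg at (311,168), the hub at (390,163), yellow at (472,260) and blue at (483,41), all within 2 px of prediction. The shut fingers are at (318,280), on the peg's pushing side. Next I descend beside the peg.

Request:
jog_arm --translation '[[-0.002,0,0.02],[-0.001,0,0.02],[0,0,0.02],[0,0,0.01],[0,0,0.006],[0,0,0]]' --twist '[[0,0,0],[0,0,0],[0,0,0],[0,0,0],[0,0,0],[0,0,0]]' --jaw '[0,0,0,0,0,0]'

```text
time_s: 4.15
tcp_pos: [0.5638, 0.0591, 0.1381]
tcp_rot: [[0.987, 0.162, 0.0], [0.162, -0.987, -0.0], [0.0, 0.0, -1.0]]
wrist_force: [-0.0, 0.1, 0.2]
width: 0.004
```

Request:
jog_arm --translation '[[0,-0.006,0],[0,-0.006,0],[0,-0.004,0],[0,-0.003,0],[0,0,0]]' --twist '[[0,0,0],[0,0,0],[0,0,0],[0,0,0],[0,0,0]]' --jaw '[0,0,0,0,0]'

```text
time_s: 4.78
tcp_pos: [0.5606, 0.0784, 0.1379]
tcp_rot: [[0.987, 0.163, 0.0], [0.163, -0.987, -0.0], [0.0, 0.0, -1.0]]
wrist_force: [-0.2, -0.5, 0.3]
width: 0.001
```

Request:
jog_arm --translation '[[-0.0016,-0.0028,0],[-0.0016,-0.0028,0],[-0.0016,-0.0028,0],[-0.0016,-0.0028,0],[-0.0016,-0.0028,0],[-0.0016,-0.0028,0],[-0.0016,-0.0028,0],[-0.0016,-0.0028,0]]' --twist '[[0,0,0.06],[0,0,0.06],[0,0,0.06],[0,0,0.06],[0,0,0.06],[0,0,0.06],[0,0,0.06],[0,0,0.06]]' --jaw '[0,0,0,0,0,0,0,0]'

```text
time_s: 5.78
tcp_pos: [0.5485, 0.0997, 0.1379]
tcp_rot: [[0.95, -0.313, -0.001], [-0.313, -0.95, -0.002], [-0.0, 0.003, -1.0]]
wrist_force: [-1.1, -3.0, 1.3]
width: 0.002
```

```bash
cat > ang.py <<'E'
from h import *
import sys
A=np.array([.6007,.1133])
s=ctrl.sense(); print(s['tcp_pos'],s['wrist_force'],s['time_s'])
R=np.array(s['tcp_rot']); d=np.array([*A,s['tcp_pos'][2]])-s['tcp_pos']; print('axis in tool',R.T@d)
c=ctrl.capture('wrist'); save('pics/%s.png'%sys.argv[1],c['image']); 
im=c['image']; hsv=cv2.cvtColor(im,cv2.COLOR_RGB2HSV)
for n,lo,hi,z in(('yel',(24,170,100),(35,255,255),.116),('red',(0,190,90),(6,255,255),.159)):
    k,_,st,ce=cv2.connectedComponentsWithStats(cv2.inRange(hsv,lo,hi))
    for i in range(1,k):
        if st[i,4]>60:
            P=ray2z(c,ce[i],z)[:2]; v=P-A; print(n,ce[i].round(1),st[i,4],P.round(4),'r',np.hypot(*v).round(4),'deg',np.degrees(np.arctan2(v[1],v[0])).round(2))
E
python3 ang.py w2
```

```text
[0.54854469 0.09966152 0.13785495] [-1.12139429 -3.01880898  1.31065686] 5.775
axis in tool [ 4.52560414e-02 -2.92927795e-02 -9.37955249e-05]
yel [578.6 280.2] 672 [0.6669 0.0596] r 0.0853 deg -39.07
red [312.9 258.6] 1546 [0.5549 0.1241] r 0.047 deg 166.67
```

View pics/w2.png

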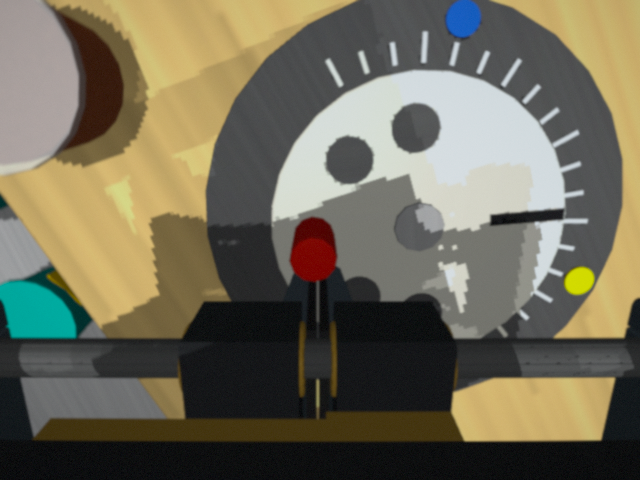

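Contact is good at about 3 N, and the index tip (563,213) now lies about two ticks short of yellow (579,280). I'll measure the remainder.

```bash
cat > rem.py <<'E'
from h import *
def rem(c,inn,tip,yel,hub=None):
    a,b,y=[ray2z(c,p,z)[:2] for p,z in((inn,.125),(tip,.125),(yel,.116))]
    d=b-a; an=lambda v:np.degrees(np.arctan2(v[1],v[0]))
    u=d/np.hypot(*d); n=np.array([-u[1],u[0]]); print('len',np.hypot(*d),'y_off mm',1e3*n@(y-b),'x_off',1e3*u@(y-b),'dirline',an(d))
    for A in ([.6007,.1133],)+(() if hub is None else (ray2z(c,hub,.125)[:2],)):
        print('axis',A,'line ang',an(b-A),'yel',an(y-A),'remain',an(b-A)-an(y-A))
E
python3 - <<'E'
from rem import *
c=ctrl.capture('wrist')
rem(c,(490,220),(563,213.5),(578.6,280.2),(418,226))
E
```

```text
len 0.03178400916378023 y_off mm -36.36905518342691 x_off 14.733136406087302 dirline -13.12762266532663
axis [0.6007, 0.1133] line ang -13.678215943816504 yel -38.89796584569304 remain 25.219749901876533
axis [0.59926316 0.11321639] line ang -13.296605124830752 yel -38.254173997102654 remain 24.957568872271903
```

Request:
jog_arm --translation '[[-0.0016,-0.0026,0],[-0.0016,-0.0026,0],[-0.0016,-0.0026,0],[-0.0016,-0.0026,0],[-0.0016,-0.0026,0],[-0.0016,-0.0026,0],[-0.0014,-0.0022,0],[0,0,0]]' --twist '[[0,0,0.057],[0,0,0.057],[0,0,0.057],[0,0,0.057],[0,0,0.057],[0,0,0.057],[0,0,0.048],[0,0,0]]' --jaw '[0,0,0,0,0,0,0,0]'

```text
time_s: 6.88
tcp_pos: [0.5473, 0.1212, 0.1378]
tcp_rot: [[0.761, -0.648, -0.001], [-0.648, -0.761, -0.001], [-0.0, 0.001, -1.0]]
wrist_force: [-0.6, -2.2, 1.1]
width: 0.005
```

```bash
python3 ang.py w3; python3 -c "
import cv2;i=cv2.imread('pics/w3.png');cv2.imwrite('pics/w3c.png',cv2.resize(i[100:340,380:640],None,fx=2.5,fy=2.5,interpolation=2))"
```

```text
[0.54728842 0.12116607 0.13782142] [-0.56453407 -2.20706984  1.09069111] 6.875
axis in tool [ 4.57606289e-02 -2.86467226e-02 -4.03784039e-05]
yel [601.8 215.5] 752 [0.6671 0.0598] r 0.0853 deg -38.83
red [313.6 258.4] 1551 [0.5632 0.141 ] r 0.0466 deg 143.5
```

View pics/w3c.png

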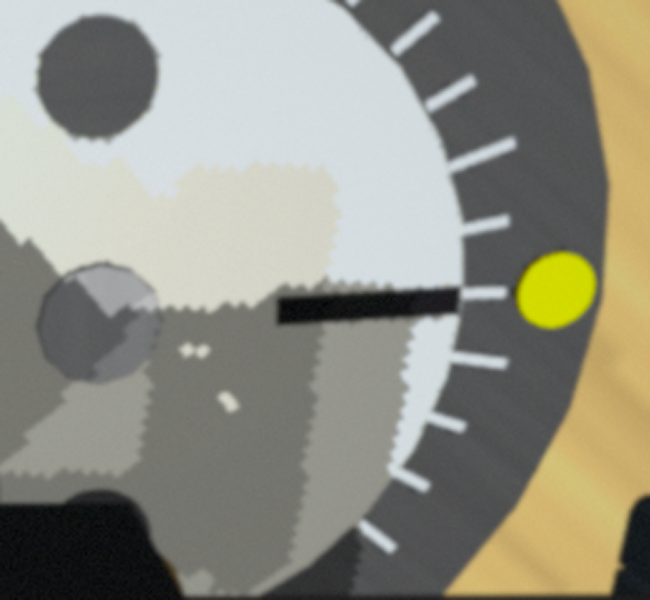

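In the crop the line runs from (279,311) to (459,300), the hub is at (99,322) and yellow is at (557,290).

Run:
```python
from rem import *
c=ctrl.capture('wrist')
rem(c,(491.6,224.4),(563.6,220),(602.2,215.8),(419.6,228.8))
```

```text
len 0.031520246959224014 y_off mm -1.7058547297010451 x_off 22.814507304420562 dirline -36.88234576019052
axis [0.6007, 0.1133] line ang -38.09671036589601 yel -38.91588436681968 remain 0.8191740009236739
axis [0.59955766 0.11249832] line ang -36.882525222061275 yel -38.0208078533796 remain 1.1382826313183259
```

About 1° (1.7 mm) remains. I'll give a small last nudge, then back off along +y of the tool and rise.

Request:
jog_arm --translation '[[-0.0004,-0.0008,0],[0,0,0],[0,0.004,0],[0,0.008,0],[0,0.008,0],[0,0.006,0],[0,0,0]]' --twist '[[0,0,0.018],[0,0,0],[0,0,0],[0,0,0],[0,0,0],[0,0,0],[0,0,0]]' --jaw '[0,0,0,0,0,0,0]'

```text
time_s: 7.85
tcp_pos: [0.5303, 0.1026, 0.138]
tcp_rot: [[0.748, -0.664, 0.0], [-0.664, -0.748, 0.0], [0.0, -0.0, -1.0]]
wrist_force: [-0.1, 0.0, 0.3]
width: 0.004
```

Request:
jog_arm --translation '[[0,0,-0.02],[0,0,-0.03],[0,0,-0.03],[0,0,-0.02],[0,0,0],[0,0,0]]' --twist '[[0,0,0],[0,0,0],[0,0,0],[0,0,0],[0,0,0],[0,0,0]]' --jaw '[0,0,0,0,0,0]'

```text
time_s: 8.6
tcp_pos: [0.5301, 0.103, 0.2369]
tcp_rot: [[0.749, -0.663, -0.002], [-0.663, -0.749, -0.0], [-0.001, 0.001, -1.0]]
wrist_force: [0.6, 0.3, -0.9]
width: 0.005
```

```bash
python3 ang.py w4
python3 - <<'E'
from h import *
c=ctrl.capture('top');save('pics/top2.png',c['image'])
E
```

```text
[0.53008139 0.10297152 0.23691386] [ 0.58500225  0.31969983 -0.92594998] 8.6
axis in tool [ 0.04601096 -0.05455864 -0.00011135]
yel [515.2 139.8] 382 [0.6672 0.0598] r 0.0853 deg -38.8
red [315.6 157.4] 678 [0.564  0.1418] r 0.0465 deg 142.12
```

View pics/w4.png

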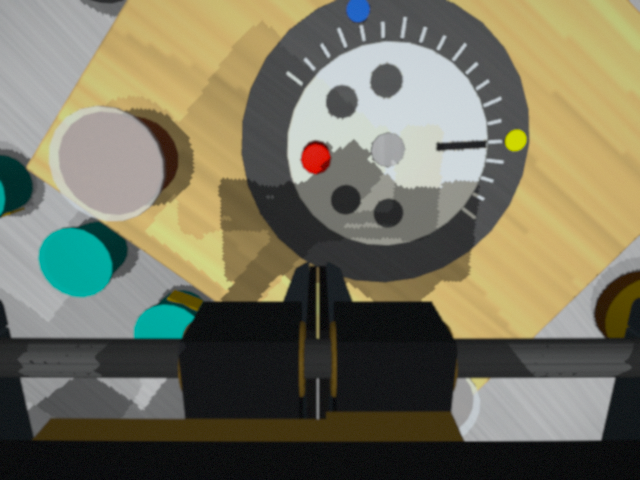

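View pics/top2.png

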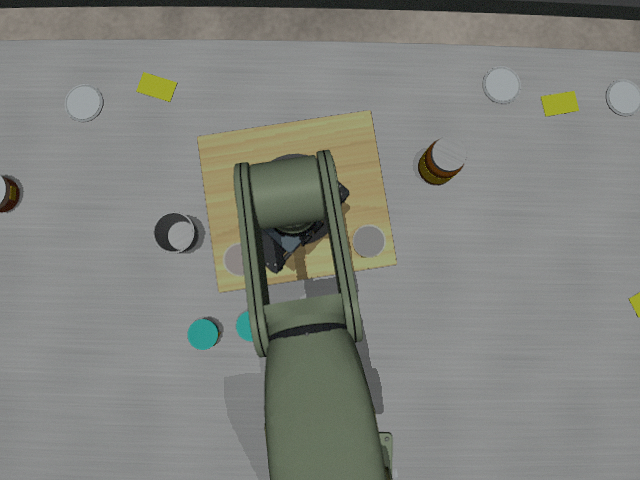

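In w4 the line runs from (437,147) to (486,145), with yellow at (515,140). Pot, jar and right tub are at their starting pixels in the top view. A sub-pixel check of the line follows.

Run:
```python
from rem import *
c=ctrl.capture('wrist'); g=cv2.cvtColor(c['image'],cv2.COLOR_RGB2GRAY).astype(float)
xs=np.arange(442,482); ys=[]
for x in xs:
    col=g[136:158,x]; w=np.clip(70-col,0,None); ys.append((w*np.arange(136,158)).sum()/w.sum())
p=np.polyfit(xs,ys,1); print(p,np.std(ys-np.polyval(p,xs)))
rem(c,(437,np.polyval(p,437)),(486.5,np.polyval(p,486.5)),(515.2,139.8),(388,149.3))
```

```text
[-5.73215777e-02  1.71281795e+02] 0.1162903735665033
len 0.03166355981803953 y_off mm 0.4341555810528598 x_off 22.2667625621067 dirline -38.28398909356067
axis [0.6007, 0.1133] line ang -39.52162254556461 yel -38.90476931453102 remain -0.6168532310335877
axis [0.59951588 0.11232566] line ang -38.153607033519926 yel -37.89605975937646 remain -0.25754727414346235
```

The line passes 0.4 mm from the dot's centre and the hand is clear of everything, so I'm handing in.

```bash
python3 -c "
from bench import ctrl
print(ctrl.sign_off())"
```

```text
the job is handed in; nothing more can be done
None
```

I pushed the vent disc about 47° clockwise with the shut fingertips against its red peg, using about 3 N. I then backed the hand off, raised it clear and handed the job in at about 9 s.

- **Index line:** in the last wrist picture the line, extended outward, passes about 0.4 mm from the yellow dot's centre. Two other angle estimates put it 0.3–0.6° past the dot, and one from the peg about 0.9° short; all are well inside the 3.3° tolerance.
- **Other objects:** the jar, pot and right tub were at their starting pixels in the last top view. The arm partly hid the left tub there; in the wrist view it stood upright on the lid, but I did not measure its position.
- **Disc height:** I did not measure it directly. The disc looked seated, and the measured length of the index line (31.7 mm against 32 mm) fits that.

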